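Free the jammed stock infuser and stand it in the pot

TASK

First lift the lid off the stock pot and lay it flat, knob up, in the middle of the empty wooden board. The stock infuser is jammed in the slanted drip stand: holding it only by its wooden handle, rock it well over to both sides until both rubber cheeks have given way, then draw it out along its slant and set it down gently, upright on the floor of the pot, and let go. Do not press on the stand or its cheeks with the fingers, never lay the infuser down, and leave everything else on the counter where it is.

Things in the scene. Friction and masses are not known exactly. Their poses are not given: they have to be found in the camera images.
- infuser: Stock infuser, 200 mm long, 0.25 to 0.5 kg. Origin: centre of its flat underside; z: along its axis to the handle. Mesh basket 62 mm across (z 0-75 mm), flange 76 mm across (75-80), cap 52 mm (80-100), stem 20 mm (100-116), dark wooden handle (114-200). Starts in the stand, z slanted 27 degrees from vertical to the stand's front, y level. In the stand it rocks about its origin, in its y-z plane.
- handle (a point): Middle of the infuser's wooden handle, where to grip it, 165 mm up its axis; axes as the infuser. The handle is 28 mm along x and 24 mm along y: grip the 24 mm. A sideways push (along y) of about 8 N here rocks it. Rocking 11 degrees to a side pushes that side's cheek out 14 to 16 mm; 8 degrees may fall short. After both sides it slides out freely; 120 mm along its z brings it clear.
- flange (a point): Centre of the top of the infuser's flange, 80 mm up its axis. Until both cheeks have been pushed out the flange strikes their undersides after rising 6 mm, and no pull will free it.
- cheek_left (a joint): Stiff black rubber cheek (44 x 30 x 10 mm) on the stand's +y side, overhanging the infuser's flange by 11 mm and 1 mm off its cap. Value in m: 0 = closed in on the cap, grows as it is pushed outwards, up to 0.026; takes about 12 N and stays where it is pushed. The flange passes when both cheeks are at about 0.011 or more.
- cheek_right (a joint): The same cheek on the stand's -y side; its value too grows outwards.
- stand: Fixed steel drip stand, base plate 200 x 230 mm; origin on the counter, x to its back, y to the side, z up; place and yaw vary. It holds the infuser slanted, handle leaning to its front (-x), handle's middle at x = -25 mm, 197 mm up. Side panels at y = +-88 mm, up to 160 mm high. Posts at y = +-105 mm, x = 55 mm carry a rack of rods above the seat.
- rod (a point): Middle of the rack's front rod (12 mm thick, along the stand's y, 210 mm long), 327 mm up, at x = -17 mm of the stand; two more rods 45 and 90 mm behind it. A tool pointing straight down at the handle strikes it: tilt the tool along the handle, fingers pointing down and to the stand's back, and draw the infuser out along the slant before lifting or turning it.
- seat (a point): Point of the stand at which the centre of the infuser's underside rests at the start, 50 mm above the counter, at x = +50 mm in the stand's frame. Its axes are those of the stand, not slanted.
- pot: Fixed open round steel pot, origin at the centre of its underside on the counter, z up: rim 85 mm high, 140 mm across outside, straight upright cavity about 120 mm across or more, floor 5 mm thick; two small black loop handles near the rim, reaching 104 mm out from its axis along its +-y. Covered by the lid at the start.
- lid: Flat round steel lid, 152 mm across, 5 mm thick, 0.25 kg, origin at the centre of its underside, z up; a dark wooden knob 30 mm across on its axis, from 17 to 43 mm above the origin. Lies on the pot's rim at the start.
- board: Fixed square wooden board 170 x 170 x 14 mm, empty; origin at the centre of its underside on the counter.
- ladle: Bystander: wooden-handled spoon, 200 mm, lying on the counter near the robot.
- spatula: Bystander: wooden-handled spatula, 280 mm, lying on the counter near the robot.
- sauce: Bystander: amber bottle, 64 mm across, 170 mm high, behind the task's things.
- jar: Bystander: glass jar, 74 mm across, 100 mm high, behind the task's things.
- cup: Bystander: blue cup, 76 mm across, 80 mm high, far left.
- can: Bystander: can, 74 mm across, 110 mm high, far right.
Things that resemble listed ones, but are neither listed nor needed, are in the scene too. What is shaped like the lid but pink or turquoise is not meant.

How it is judged:
By the outcome, as a careful person would: the job done as asked, in the order asked, and still so for the second after the job is handed in, with the robot touching nothing.
It also fails if it takes over 69 s, if anything falls off the work surface, if the arm or the gripper's body presses on something with over 40 N, if the wrist force passes 120 N, or if a joint passes its speed limit or range.

ROBOT

A 6-joint arm with a two-finger parallel gripper is mounted at the origin on the work surface. World frame = base frame: x ahead of the robot, y to its left, z up, the work surface at z = 0. Lengths are in m, angles in rad, forces in N, time in s.
With the tool pointing down it reaches from about 0.275 to 0.825 m from the base axis. Payload 5.2 kg.
Tool frame: the origin (TCP) lies between the finger pads; the fingertips stand 22 mm ahead of it and the grasp point (between the pads) lies 3 mm ahead of it (ctrl.nose_length is the distance from the TCP to the fingertips, in m); z points along the fingers, x is the direction in which the jaws open and shut, and the axes are right-handed (so a half turn about z gives the same grasp; the last joint's range is limited). The gripper opens to 93 mm and grips with 3 to 60 N. Pads are 15 mm wide; open, the fingers measure 128 mm over their backs; the gripper's body (75 mm by 188 mm) begins 65 mm behind the grasp point.
Start: joints at [-1.518, 0.259, 1.535, -0, 1.348, -0.203], TCP at [0.139, -0.532, 0.241] pointing down, gripper open.
Joint ranges: [-3.14, 3.14], [-0.91, 2.08], [0.19, 2.58], [-1.22, 4.36], [0.22, 2.71], [-3.12, 3.12]. Speed limits (rad/s): [2.57, 2.57, 3.14, 3.14, 3.14, 3.14].

INTERFACE

Orientations are given as a 3x3 rotation matrix whose columns are the frame's x, y, z axes.
In Python, from workcell import ctrl, read_camera, order gives the robot as it stands. Calls block until the motion is done:
- ctrl.movep(position, orientation): joint-space move of the TCP to a pose.
- ctrl.line_to(position, rot=None, v=0.15, contact_N=None): straight line of the TCP; rot=None keeps the orientation; v is the mean speed in m/s. With contact_N (N) it stops when the force on the tool has changed by that much, and returns True; else False.
- ctrl.set_joints(angles): joint-space move.
- ctrl.ungrasp() and ctrl.close_gripper(newtons=None): open the fingers fully, or close them until they stop; newtons is the grip in N (None keeps the last).
- ctrl.hold(seconds).
- ctrl.ik(position, orientation): joint angles nearest the present ones, or None.
- ctrl.state(): the state.
- read_camera(name): name is "side" or "top" or "wrist"; returns a dict with "color" (384x512x3 uint8, blue, green, red), "range_z" (384x512 float32, m along the optical axis (not along the pixel's ray), 0 where there is no reading), "fov_y" (degrees; the focal length in pixels is half the picture's height over the tangent of half this angle, whatever the lens; pixels are square), "cx", "cy" (the principal point, pixels), "dist_coeffs" ([k1, k2, p1, p2, k3] as OpenCV has them; the pictures are not rectified), "T" (4x4, takes a point from camera to world coordinates); the wrist camera has in their place "tool_from_camera" (4x4, takes a point from camera to tool coordinates, whose origin is the TCP and whose axes are the tool frame's). Camera axes: x right, y up, looking along -z (the intrinsics and any distortion apply to the point x, -y, -z); pixel columns grow to the right and rows downward; lengths in m; the calibration is good to about 2 mm. A picture is of the moment at which its call begins: read the wrist's pose just before it.
A pose or a line that the arm cannot do raises ctrl.PlanningError and nothing moves.
- order.sign_off(): hands the job in, once; it reports no verdict.
The state is a dict: "clock": time; "joint_positions": joint angles; "joint_velocities": joint speeds; "tau": joint torques, N m; "tcp_pos": TCP position; "orientation": TCP orientation; "contact_force": force on the tool from outside, world axes, zero at the start; "ft_torque": the same for the moment, N m; "opening": opening from 0.0 (shut) to 1.0 (fully open).
Only numpy, scipy, OpenCV 4.12 (cv2) and the standard library are available. Lean on these libraries where they do the work, as an engineer would, in place of code of your own. Each camera call takes 0.05 s, during which the arm holds its last target.

## Working session

There is one attempt and no reset: what is moved stays moved. The work goes in short steps, each a Python script; the robot and the scene stay as the last script left them, time stands still between calls to the robot, and variables do not carry over. Pictures are saved under pics/ and viewed, and the job is handed in when it is done.

```bash
ls; mkdir -p pics; python3 - <<'E'
from workcell import ctrl, read_camera
import cv2, numpy as np
for n in ("side","top"):
    d=read_camera(n); cv2.imwrite(f"pics/{n}0.png",d["color"]); np.savez(f"{n}0.npz",**d)
    print(n,d["fov_y"],d["cx"],d["cy"],d["dist_coeffs"],np.round(d["T"],3).tolist())
print(ctrl.state()["clock"], ctrl.nose_length)
E
```

```text
pics
side 57.79667618058151 253.0353520755216 195.0631372497613 [0.03256974 0.         0.         0.         0.        ] [[-0.811, 0.419, -0.408, 0.029], [-0.585, -0.604, 0.542, 0.681], [-0.019, 0.678, 0.735, 1.144], [0.0, 0.0, 0.0, 1.0]]
top 45.66648690993379 251.09293808801107 196.56600421004504 [0.03948281 0.         0.         0.         0.        ] [[0.023, 0.992, -0.123, 0.361], [-1.0, 0.023, -0.003, 0.003], [0.0, 0.123, 0.992, 1.756], [0.0, 0.0, 0.0, 1.0]]
0.1 0.022
```

View pics/top0.png

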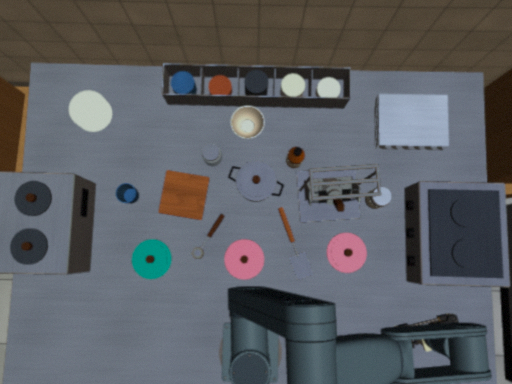

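View pics/side0.png

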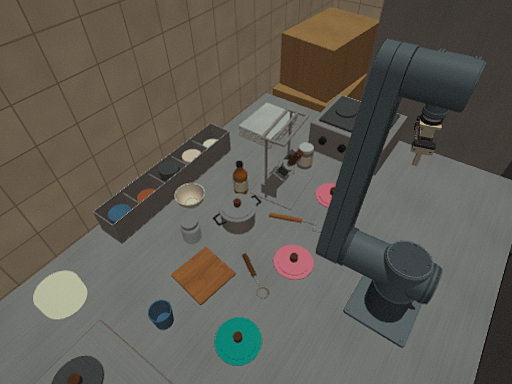

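Top view: a steel lid on the pot with its knob at (256,180), the wooden board at (184,195) and the stand at (338,190). The pink lids (244,259) and (347,252) and the turquoise one (151,259) are decoys. The pot lid is the only steel one, so I'll confirm it in an enlarged crop.

```bash
cat > h.py <<'E'
import numpy as np, cv2
def K(d):
    f=d["color"].shape[0]/2/np.tan(np.radians(float(d["fov_y"]))/2)
    return np.array([[f,0,float(d["cx"])],[0,f,float(d["cy"])],[0,0,1]])
def rays(d,uv,T=None):
    T=d["T"] if T is None else T
    uv=np.asarray(uv,float).reshape(-1,1,2)
    p=cv2.undistortPoints(uv,K(d),np.asarray(d["dist_coeffs"],float)).reshape(-1,2)
    c=np.c_[p[:,0],-p[:,1],-np.ones(len(p))]
    return T[:3,3], c@T[:3,:3].T     # scaled so that range_z * dir
def onplane(d,uv,z,T=None):
    o,r=rays(d,uv,T); return o+r*((z-o[2])/r[:,2])[:,None]
def pts(d,uv,T=None):
    uv=np.asarray(uv); o,r=rays(d,uv,T)
    u=uv.astype(int); return o+r*d["range_z"][u[:,1],u[:,0]][:,None]
def proj(d,P,T=None):
    T=d["T"] if T is None else T
    P=(np.atleast_2d(P)-T[:3,3])@T[:3,:3]; P=P*[1,-1,-1]
    return cv2.projectPoints(P.reshape(-1,1,3),np.zeros(3),np.zeros(3),K(d),np.asarray(d["dist_coeffs"],float))[0].reshape(-1,2)
def tri(ds,uvs):
    A=np.zeros((3,3));b=np.zeros(3);L=[]
    for d,uv in zip(ds,uvs):
        o,r=rays(d,[uv]); r=r[0]/np.linalg.norm(r[0]); M=np.eye(3)-np.outer(r,r);A+=M;b+=M@o;L.append((M,o))
    x=np.linalg.solve(A,b); return x,[np.linalg.norm(M@(x-o)) for M,o in L]
E
python3 - <<'E'
import cv2,numpy as np
t=cv2.imread("pics/top0.png"); s=cv2.imread("pics/side0.png")
cv2.imwrite("pics/topc.png",cv2.resize(t[130:240,150:400],None,fx=3.2,fy=3.2,interpolation=cv2.INTER_CUBIC))
cv2.imwrite("pics/sidec.png",cv2.resize(s[100:250,170:340],None,fx=4,fy=4,interpolation=cv2.INTER_CUBIC))
E
```

```text
(no output)
```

View pics/topc.png

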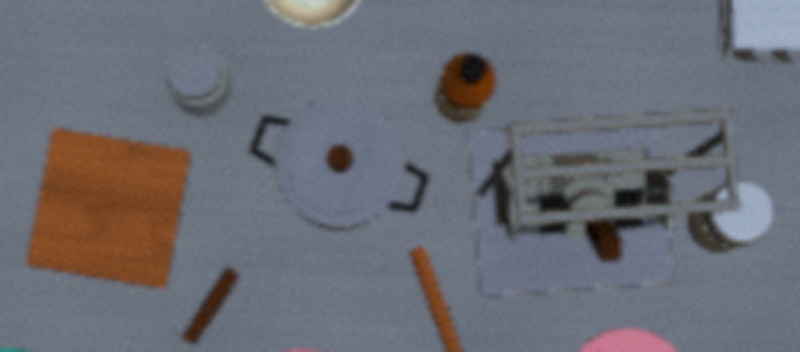

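View pics/sidec.png

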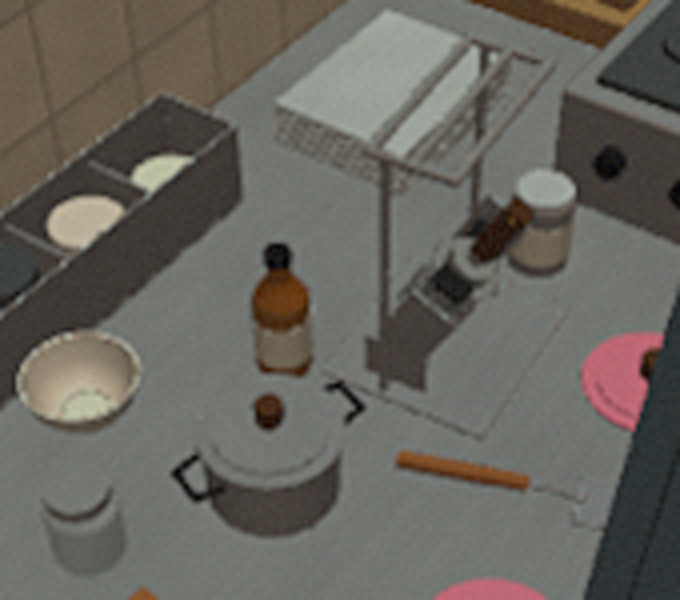

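The crops confirm that the steel lid lies on the two-handled pot with its knob at top (256,179) and side (237,203). The infuser's handle is at top about (338,205) and side (295,158), leaning toward the robot. Next I'll measure these.

```bash
python3 - <<'E'
from h import *
t=dict(np.load("top0.npz")); s=dict(np.load("side0.npz"))
def mask(d,box,f):
    x0,y0,x1,y1=box; c=d["color"].astype(int); b,g,r=c[...,0],c[...,1],c[...,2]
    m=f(b,g,r); o=np.zeros_like(m); o[y0:y1,x0:x1]=m[y0:y1,x0:x1]
    n,l,st,ce=cv2.connectedComponentsWithStats(o.astype(np.uint8)); i=1+np.argmax(st[1:,4]); return l==i,ce[i],st[i]
br=lambda b,g,r:(r-b>25)
kt,ct,st=mask(t,(240,165,272,195),br); print("knob top",ct,st)
ks,cs,ss=mask(s,(220,192,255,215),br); print("knob side",cs,ss)
x,e=tri([t,s],[ct,cs]); print("knob",x,e, onplane(t,[ct],.085+.036),onplane(s,[cs],.120))
mb,cb,sb=mask(t,(150,160,215,225),br); print(sb)
cn=cv2.findContours(mb.astype(np.uint8),0,1)[0][0]; rc=cv2.minAreaRect(cn); bp=cv2.boxPoints(rc)
bw=onplane(t,bp,.014); print("board",onplane(t,[cb],.014),bw.round(3).tolist(),[np.linalg.norm(bw[i]-bw[i-1]) for i in range(4)])
ms,c2,_=mask(s,(165,240,240,305),br); print("board side",onplane(s,[c2],.014))
# lid ring via depth height
uv=np.array([(u,v) for v in range(155,215) for u in range(220,295)]); P=pts(t,uv)
sel=(P[:,2]>.08)&(P[:,2]<.10); print("lid depth",np.median(P[sel,2]),P[sel,:2].min(0),P[sel,:2].max(0),sel.sum())
# handle
ht,c,st=mask(t,(325,192,355,218),br); print("handle top",c,st)
hs,c_,ss_=mask(s,(280,140,312,175),br); print("handle side",c_,ss_)
for d,m in((t,ht),(s,hs)):
    v,u=np.nonzero(m); P=pts(d,np.c_[u,v]); print(P.mean(0),P.min(0),P.max(0)); 
    q=P[:,2].argsort(); print(P[q[:5]].mean(0),P[q[-5:]].mean(0))
E
```

```text
knob top [255.70967742 179.        ] [253 176   6   7  31]
knob side [236.66666667 202.02564103] [234 199   6   8  39]
knob [ 0.62916659 -0.007783    0.11856076] [np.float64(0.00043462469745480993), np.float64(0.0004346246974548793)] [[ 0.62914043 -0.00753648  0.121     ]] [[ 0.6279263 -0.0070082  0.12     ]]
[ 158  170   51   50 1939]
board [[0.5794984  0.26798774 0.014     ]] [[0.509, 0.364, 0.014], [0.678, 0.342, 0.014], [0.652, 0.171, 0.014], [0.483, 0.195, 0.014]] [np.float64(0.17089842745864678), np.float64(0.17059724537508084), np.float64(0.17296232774141512), np.float64(0.1703904406762667)]
board side [[0.57482336 0.27351842 0.014     ]]
lid depth 0.09193770416120772 [ 0.55539603 -0.14870882] [0.72931925 0.09195841] 1211
handle top [339.48 205.32] [337 200   6  11  50]
handle side [305.49122807 161.57894737] [300 158  12   8  57]
[ 0.52881575 -0.29110297  0.22476717] [ 0.51324466 -0.29886045  0.20103941] [ 0.54959959 -0.28227691  0.2340131 ]
[ 0.54690249 -0.29095228  0.2065585 ] [ 0.52561745 -0.29379589  0.23374664]
[ 0.55823408 -0.43694413  0.05084247] [ 0.53967329 -0.45806442  0.02392692] [ 0.58258993 -0.42133615  0.08044552]
[ 0.55862707 -0.44108992  0.0273572 ] [ 0.55374217 -0.43691894  0.07402293]
```

```bash
cat >> h.py <<'E'
def down(yaw):
    c,s=np.cos(yaw),np.sin(yaw); return np.array([[c,s,0],[s,-c,0],[0,0,-1.]])
E
python3 - <<'E'
from workcell import ctrl, read_camera
from h import *
st=ctrl.state(); print(st["orientation"].round(2).tolist() if hasattr(st["orientation"],"round") else st["orientation"], st["opening"], st["contact_force"])
print(np.round(read_camera("wrist")["tool_from_camera"],3).tolist())
R0=np.array(st["orientation"])
print(ctrl.ik([.139,-.532,.48],R0))
for y in np.radians([-90,-45,0,45,90,135,180]):
    q=ctrl.ik([.629,-.0075,.3],down(y)); print(round(np.degrees(y)),None if q is None else np.round(q,2))
E
```

```text
[[0.25, -0.97, -0.0], [-0.97, -0.25, 0.0], [-0.0, -0.0, -1.0]] 1.0001308652084144 [-0.2627683   0.56476969 -0.0018357 ]
[[1.0, 0.001, -0.0, -0.001], [0.001, -0.97, -0.242, -0.068], [-0.001, 0.242, -0.97, -0.144], [0.0, 0.0, 0.0, 1.0]]
[-1.51812537e+00  2.20428799e-01  1.01887875e+00 -2.33323436e-06
  1.90394116e+00 -2.03102069e-01]
-90 [-0.19  0.37  1.23 -0.    1.54  1.38]
-45 [-0.19  0.37  1.23 -0.    1.54  0.6 ]
0 [-0.19  0.37  1.23 -0.    1.54 -0.19]
45 [-0.19  0.37  1.23 -0.    1.54 -0.97]
90 [-0.19  0.37  1.23 -0.    1.54 -1.76]
135 [-0.19  0.37  1.23 -0.    1.54 -2.55]
180 [-0.19  0.37  1.23 -0.    1.54  2.95]
```

```bash
python3 - <<'E'
from workcell import ctrl, read_camera
from h import *
st=ctrl.state(); R0=np.array(st["orientation"])
ctrl.movep([.139,-.532,.48],R0)
ctrl.movep([.629,-.0075,.40],down(0))
st=ctrl.state(); T=np.eye(4);T[:3,:3]=st["orientation"];T[:3,3]=st["tcp_pos"]
d=read_camera("wrist"); d["T"]=T@d["tool_from_camera"]; np.savez("w1.npz",**d); cv2.imwrite("pics/w1.png",d["color"]); print(st["clock"],st["tcp_pos"])
E
```

```text
3.6583 [ 0.62897465 -0.00861356  0.40009751]
```

View pics/w1.png

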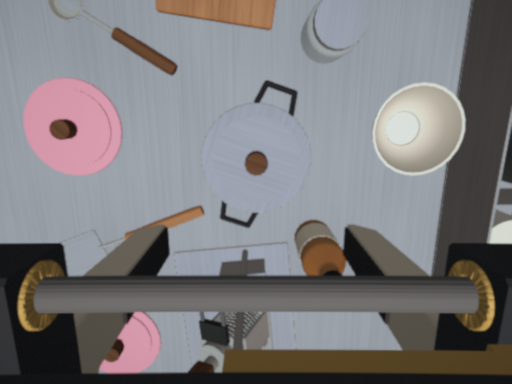

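The wrist view shows the knob at (256,162), with the lid disc centred near (257,158) and lying on the pot. I'll check its position and then lift it.

```bash
python3 - <<'E'
from workcell import ctrl, read_camera
from h import *
d=dict(np.load("w1.npz")); c=d["color"].astype(int)
m=((c[...,2]-c[...,0])>25); m[:145]=0;m[180:]=0;m[:,:235]=0;m[:,280:]=0
v,u=np.nonzero(m); uv=[u.mean(),v.mean()]; p=onplane(d,[uv],.122)[0]; print(uv,len(u),p)
t=dict(np.load("top0.npz")); s=dict(np.load("side0.npz"))
x,e=tri([d,t,s],[uv,[255.7,179],[236.67,202.03]]); print(x,e)
k=(p[:2]+[.629,-.0077])/2; print(k)
ctrl.line_to([k[0],k[1],.20],v=.3)
ctrl.line_to([k[0],k[1],.120],v=.12,contact_N=6)
print(ctrl.state()["tcp_pos"])
ctrl.close_gripper(25)
st=ctrl.state();print(st["opening"],st["tcp_pos"],st["contact_force"],st["clock"])
E
```

```text
[np.float64(255.9071038251366), np.float64(163.2513661202186)] 366 [ 0.63027356 -0.00652751  0.122     ]
[ 0.62965804 -0.00767047  0.11795264] [np.float64(0.0008025883919398971), np.float64(0.0001501234361641563), np.float64(0.0008901825265198625)]
[ 0.62963678 -0.00711375]
[ 0.63043657 -0.00724718  0.1210943 ]
0.3197324897629737 [ 0.62960844 -0.00712541  0.11995052] [-0.83188206  0.06255582 -0.74009323] 6.35
```

```bash
python3 - <<'E'
from workcell import ctrl, read_camera
from h import *
p=np.array(ctrl.state()["tcp_pos"]); 
ctrl.line_to([p[0],p[1],.20],v=.2)
print(ctrl.state()["contact_force"],ctrl.state()["opening"])
ctrl.line_to([.579,.268,.16],v=.25)
ctrl.line_to([.579,.268,.065],v=.15)
h=ctrl.line_to([.579,.268,.044],v=.03,contact_N=3)
st=ctrl.state();print(h,st["tcp_pos"],st["contact_force"],st["clock"])
ctrl.ungrasp()
p=np.array(ctrl.state()["tcp_pos"]); ctrl.line_to([p[0],p[1],.16],v=.2)
for n in("top","side"):
    d=read_camera(n); cv2.imwrite(f"pics/{n}1.png",d["color"]); np.savez(f"{n}1.npz",**d)
print(ctrl.state()["clock"])
E
python3 - <<'E'
import cv2,numpy as np
t=cv2.imread("pics/top1.png"); s=cv2.imread("pics/side1.png")
a=cv2.resize(t[130:240,150:400],None,fx=3.2,fy=3.2,interpolation=cv2.INTER_CUBIC)
cv2.imwrite("pics/topc1.png",a)
cv2.imwrite("pics/sidec1.png",cv2.resize(s[100:300,150:340],None,fx=3,fy=3,interpolation=cv2.INTER_CUBIC))
E
```

```text
[-0.03990615 -0.02620493 -3.24855841] 0.3202065689661657
True [0.57892876 0.2680112  0.04834135] [ 1.85919543 -0.56331026  0.64247917] 9.5167
11.4333
```

View pics/topc1.png

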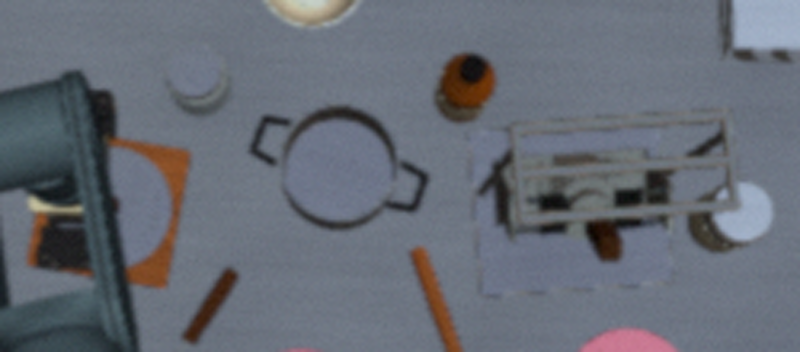

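View pics/sidec1.png

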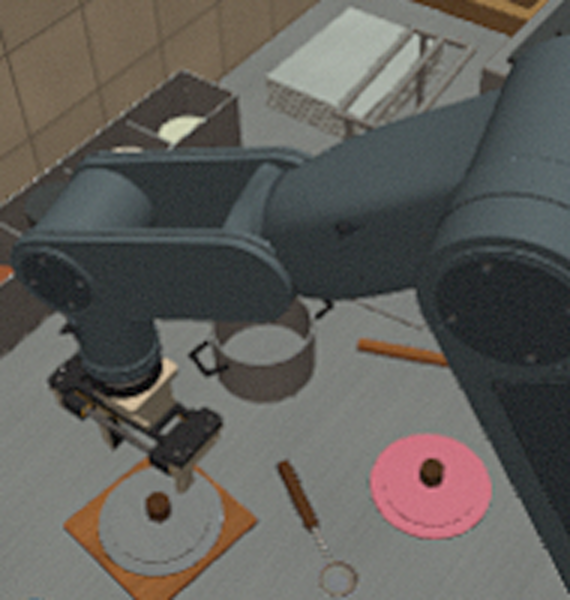

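The lid lies flat on the board, knob up (side crop (158,505)), and the pot is open. Next is the stand's pose, from the front rod's ends (top crop (514,225)–(740,206)) and the base-plate corners.

```bash
python3 - <<'E'
from h import *
t=dict(np.load("top1.npz"))
f=lambda x,y:(150+(x+.5)/3.2-.5,130+(y+.5)/3.2-.5)
r=onplane(t,[f(514,225),f(740,206),f(512,126),f(730,112)],.327); print(r.round(4).tolist())
print(np.linalg.norm(r[0]-r[1])); dv=r[1]-r[0]; print("yaw rod",np.degrees(np.arctan2(dv[0],-dv[1])), "mid",(r[0]+r[1])/2)
b=onplane(t,[f(484,295),f(674,287),f(471,129)],.004); print(b.round(4).tolist(),np.linalg.norm(b[0]-b[1]),np.linalg.norm(b[0]-b[2]))
# depth of the rod
for q in [(514,225),(600,218),(680,211),(740,206)]:
    print(pts(t,[np.round(f(*q)).astype(int)]).round(3))
# handle pixels
c=t["color"].astype(int); m=(c[...,2]-c[...,0]>15); m[:190]=0;m[220:]=0;m[:,:328]=0;m[:,355:]=0
v,u=np.nonzero(m); print(u.min(),u.max(),v.min(),v.max(),len(u)); P=pts(t,np.c_[u,v]); 
for i in v.argsort(): print(u[i],v[i],P[i].round(3),end=';')
d=dict(np.load("w1.npz"))
E
```

```text
[[0.5324, -0.1797, 0.327], [0.5564, -0.4015, 0.327], [0.6314, -0.1769, 0.327], [0.6503, -0.3927, 0.327]]
0.22313949311657474
yaw rod 6.174616255341832 mid [ 0.54442859 -0.29057548  0.327     ]
[[0.4856, -0.1856, 0.004], [0.5006, -0.4131, 0.004], [0.6876, -0.1678, 0.004]] 0.22796435285768882 0.20279676851133444
[[ 0.556 -0.204  0.13 ]]
[[ 0.54  -0.263  0.329]]
[[ 0.548 -0.34   0.334]]
[[ 0.556 -0.4    0.334]]
335 343 199 210 75
336 199 [ 0.554 -0.285  0.196];337 199 [ 0.554 -0.289  0.19 ];338 199 [ 0.554 -0.292  0.193];339 199 [ 0.553 -0.294  0.199];336 200 [ 0.55  -0.284  0.198];337 200 [ 0.549 -0.286  0.205];338 200 [ 0.55  -0.291  0.198];339 200 [ 0.549 -0.293  0.204];340 200 [ 0.55  -0.297  0.201];341 200 [ 0.55  -0.301  0.201];335 201 [ 0.546 -0.281  0.197];336 201 [ 0.545 -0.282  0.21 ];337 201 [ 0.545 -0.285  0.213];338 201 [ 0.545 -0.289  0.21 ];339 201 [ 0.545 -0.291  0.215];340 201 [ 0.545 -0.296  0.209];341 201 [ 0.545 -0.298  0.216];336 202 [ 0.541 -0.282  0.21 ];337 202 [ 0.541 -0.285  0.213];338 202 [ 0.541 -0.288  0.217];339 202 [ 0.541 -0.291  0.216];340 202 [ 0.541 -0
[... 956 characters left out ...]
23 -0.289  0.228];340 207 [ 0.522 -0.291  0.233];341 207 [ 0.523 -0.295  0.229];342 207 [ 0.522 -0.298  0.234];343 207 [ 0.523 -0.302  0.231];337 208 [ 0.519 -0.282  0.229];338 208 [ 0.52  -0.286  0.226];339 208 [ 0.519 -0.288  0.231];340 208 [ 0.519 -0.292  0.229];341 208 [ 0.52  -0.297  0.219];342 208 [ 0.519 -0.298  0.231];343 208 [ 0.52  -0.302  0.228];338 209 [ 0.516 -0.285  0.229];339 209 [ 0.516 -0.29   0.224];340 209 [ 0.516 -0.293  0.225];341 209 [ 0.517 -0.297  0.222];342 209 [ 0.516 -0.299  0.228];343 209 [ 0.517 -0.303  0.225];338 210 [ 0.513 -0.287  0.221];339 210 [ 0.513 -0.29   0.221];340 210 [ 0.513 -0.292  0.228];341 210 [ 0.513 -0.296  0.225];342 210 [ 0.513 -0.3    0.223];
```

```bash
cat >> h.py <<'E'
A27=np.radians(27)
def frame(yaw): 
    c,s=np.cos(yaw),np.sin(yaw); return np.array([c,s,0]),np.array([-s,c,0]),np.array([0,0,1.])
def inf_axes(yaw):
    x,y,z=frame(yaw); zi=-np.sin(A27)*x+np.cos(A27)*z; return np.c_[np.cross(y,zi),y,zi]  # x,y,z
def tool_rot(Ri):  # tool x=+yi, z=-zi
    return np.c_[Ri[:,1],np.cross(-Ri[:,2],Ri[:,1]),-Ri[:,2]]
def rock(Ri,th):   # tilt handle towards +y by th
    from scipy.spatial.transform import Rotation as Ro
    return Ro.from_rotvec(-th*Ri[:,0]).as_matrix()@Ri
def wrist(ctrl,read_camera,name):
    st=ctrl.state(); T=np.eye(4);T[:3,:3]=st["orientation"];T[:3,3]=st["tcp_pos"]
    d=read_camera("wrist"); d["T"]=T@d["tool_from_camera"]; np.savez(name+".npz",**d); cv2.imwrite(f"pics/{name}.png",d["color"]); return d
E
python3 - <<'E'
from workcell import ctrl, read_camera
from h import *
yaw=np.radians(5); Ri=inf_axes(yaw); R=tool_rot(Ri); hm=np.array([.538,-.291,.199])
for s in(1,-1):
  Rs=R@np.diag([s,s,1.])
  for off in(.003,.15):
    q=ctrl.ik(hm+off*Ri[:,2],Rs); print(s,off,None if q is None else np.round(q,2))
  for th in(-13,13):
    Rr=rock(Ri,np.radians(th)); o=hm-.165*Ri[:,2]
    q=ctrl.ik(o+.168*Rr[:,2],tool_rot(Rr)@np.diag([s,s,1.])); print(s,th,None if q is None else np.round(q,2))
  for off in(.13,.2): print(ctrl.ik(hm+off*Ri[:,2],Rs))
E
```

```text
1 0.003 [-0.9   0.22  1.79  0.5   0.92 -2.82]
1 0.15 [-1.03  0.03  1.68  0.44  1.25 -2.79]
1 -13 [-1.01  0.38  1.59  0.56  1.22 -2.93]
1 13 [-0.73  0.11  1.95  0.3   0.6  -2.54]
[-1.01422764  0.04656483  1.69919937  0.44839809  1.2054294  -2.7944126 ]
[-1.08231344 -0.021163    1.61856612  0.44077408  1.36847686 -2.79173655]
-1 0.003 [-0.9   0.22  1.79  0.5   0.92  0.32]
-1 0.15 [-1.03  0.03  1.68  0.44  1.25  0.35]
-1 -13 [-1.01  0.38  1.59  0.56  1.22  0.22]
-1 13 [-0.73  0.11  1.95  0.3   0.6   0.6 ]
[-1.01422764  0.04656483  1.69919937  0.44839809  1.2054294   0.34718006]
[-1.08231344 -0.021163    1.61856612  0.44077408  1.36847686  0.3498561 ]
```

```bash
python3 - <<'E'
from workcell import ctrl, read_camera
from h import *
yaw=np.radians(5); Ri=inf_axes(yaw); R=tool_rot(Ri); hm=np.array([.538,-.291,.199])
ctrl.line_to([.55,.25,.36],v=.35)
ctrl.movep([.42,-.02,.42],down(np.radians(90)))
ctrl.movep(hm+.17*Ri[:,2],R)
d=wrist(ctrl,read_camera,"w2"); print(ctrl.state()["clock"],np.round(ctrl.state()["joint_positions"],2))
E
```

```text
15.175 [-1.05  0.    1.66  0.44  1.3  -2.79]
```

View pics/w2.png

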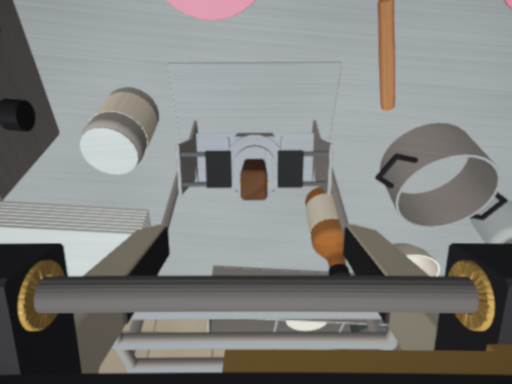

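The wrist view shows the handle's end at about (254,180), both black cheeks at (218,168) and (290,168), and the base plate's front edge level at row 62. The yaw estimate is therefore about right. I'll compare it with the predicted points.

```bash
python3 - <<'E'
from h import *
d=dict(np.load("w2.npz"));t=dict(np.load("top1.npz"))
c=d["color"].astype(int); m=(c[...,2]-c[...,0]>25); m[:150]=0;m[205:]=0;m[:,:235]=0;m[:,275:]=0
v,u=np.nonzero(m); print(u.min(),u.max(),v.min(),v.max(),len(u))
P=pts(d,np.c_[u,v]); z=P[:,2]; 
for r in range(v.min(),v.max()+1,2): k=v==r; print(r,u[k].min(),u[k].max(),P[k].mean(0).round(4),end=' | ')
yaw=np.radians(5); Ri=inf_axes(yaw); hm=np.array([.538,-.291,.199]); o=hm-.165*Ri[:,2]
print()
print("pred top",proj(d,o+.2*Ri[:,2]),"mid",proj(d,hm), "flange",proj(d,o+.08*Ri[:,2]))
# base edges on counter plane
b=onplane(d,[(168,63),(340,63)],.004); print(b.round(4).tolist()); dv=b[1]-b[0]; print(np.degrees(np.arctan2(-dv[0],dv[1])),np.linalg.norm(dv))
# cheek
for nm,a,bx in(("L",200,232),("R",276,305)):
    k=(c.sum(2)<130); k[:145]=0;k[192:]=0;k[:,:a]=0;k[:,bx:]=0
    vv,uu=np.nonzero(k); print(nm,uu.min(),uu.max(),vv.min(),vv.max(),pts(d,np.c_[uu,vv]).mean(0))
E
python3 -c "
import cv2
i=cv2.imread('pics/w2.png'); cv2.imwrite('pics/w2c.png',cv2.resize(i[110:215,160:350],None,fx=4,fy=4,interpolation=2))"
```

```text
239 268 161 199 916
161 247 261 [ 0.5327 -0.2931  0.1745] | 163 246 262 [ 0.5254 -0.2941  0.188 ] | 165 245 263 [ 0.5191 -0.2931  0.1997] | 167 245 263 [ 0.5154 -0.2935  0.2078] | 169 243 264 [ 0.511  -0.2941  0.2167] | 171 242 265 [ 0.5031 -0.2944  0.23  ] | 173 241 265 [ 0.5115 -0.2945  0.2218] | 175 241 265 [ 0.5128 -0.2944  0.223 ] | 177 241 265 [ 0.5143 -0.2943  0.2239] | 179 241 266 [ 0.5159 -0.2937  0.2245] | 181 240 267 [ 0.5174 -0.2935  0.2254] | 183 239 268 [ 0.5213 -0.2931  0.2233] | 185 239 268 [ 0.523 -0.293  0.224] | 187 241 266 [ 0.5219 -0.2932  0.228 ] | 189 241 265 [ 0.5237 -0.2935  0.2287] | 191 241 265 [ 0.5252 -0.2933  0.2296] | 193 241 265 [ 0.5265 -0.2932  0.2307] | 195 241 265 [ 0.5281 -0.2931  0.2315] | 197 242 265 [ 0.5299 -0.2925  0.2321] | 199 245 262 [ 0.5319 -0.2923  0.2325] | 
pred top [[254.37577894 188.8872985 ]] mid [[254.52095635 180.49495686]] flange [[254.77178392 165.98830865]]
[[0.507, -0.4084, 0.004], [0.4874, -0.1828, 0.004]]
4.970159968239151 0.22647283248004083Traceback (most recent call last):
  File "<stdin>", line 15, in <module>
    return umr_minimum(a, axis, None, out, keepdims, initial, where)
ValueError: zero-size array to reduction operation minimum which has no identity
```

View pics/w2c.png

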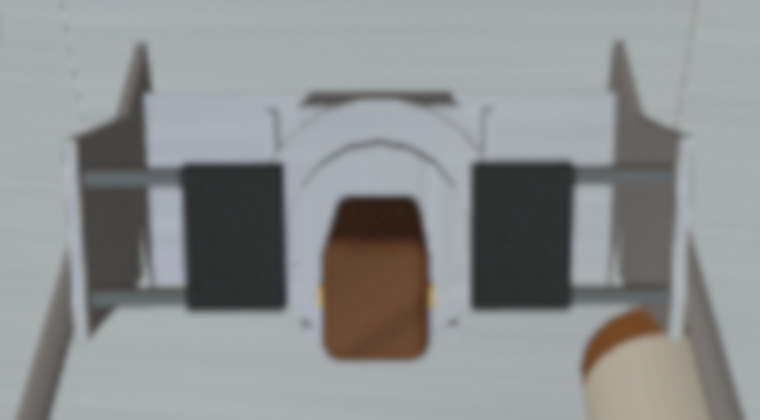

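The yaw of 5.0° is confirmed. The end face (cols 241–265, rows 170–199) has the given 24 x 28 mm size and gives the handle's middle at (0.5365, -0.292, 0.197), which agrees with the rod-based prediction. Going in to grip.

```bash
python3 - <<'E'
from workcell import ctrl, read_camera
from h import *
yaw=np.radians(5); Ri=inf_axes(yaw); R=tool_rot(Ri); hm=np.array([.5365,-.292,.197])
ctrl.line_to(hm+.10*Ri[:,2],R,v=.2)
h=ctrl.line_to(hm+.003*Ri[:,2],R,v=.1,contact_N=6)
st=ctrl.state(); print(h,st["tcp_pos"],st["contact_force"])
ctrl.close_gripper(45)
st=ctrl.state(); print(st["opening"]*93,st["tcp_pos"],st["contact_force"],st["ft_torque"],st["clock"])
wrist(ctrl,read_camera,"w3")
E
```

```text
False [ 0.53524684 -0.29252314  0.200378  ] [-0.94375855  0.15060163  0.45974445]
23.513707818546006 [ 0.53510917 -0.2920666   0.19964283] [ 0.05259653 -0.34839674  0.39191641] [0.08362918 0.19338818 0.04774346] 17.875
```

View pics/w3.png

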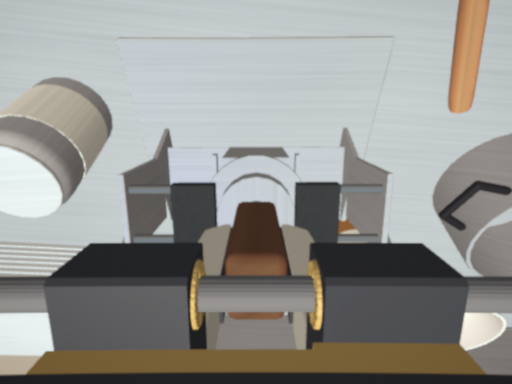

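The handle sits between the fingers (23.5 mm wide). Now I'll rock it to both sides.

```bash
python3 - <<'E'
from workcell import ctrl, read_camera
from h import *
yaw=np.radians(5); Ri=inf_axes(yaw); p0=np.array([.5365,-.292,.197])+.003*Ri[:,2]; o=p0-.168*Ri[:,2]
def go(th,v=.06):
    Rr=rock(Ri,np.radians(th)); ctrl.line_to(o+.168*Rr[:,2],tool_rot(Rr),v=v)
    st=ctrl.state(); f=np.array(st["contact_force"]); print(th,"F_inf",(Ri.T@f).round(1),"M",(Ri.T@np.array(st["ft_torque"])).round(2),round(st["opening"]*93,1),np.round(st["joint_positions"],2)[[4,5]],round(st["clock"],2))
for th in(4,8,11,13): go(th)
wrist(ctrl,read_camera,"w4")
E
```

```text
4 F_inf [-2.3 -6.6 -0.6] M [-1.64  0.75 -0.04] 23.1 [ 0.82 -2.77] 18.27
8 F_inf [ -2.2 -15.3  -8.5] M [-3.02  0.82 -0.23] 23.7 [ 0.72 -2.69] 18.61
11 F_inf [  0.7 -24.9 -14.4] M [-2.69  0.49 -0.34] 23.7 [ 0.64 -2.62] 18.91
13 F_inf [ -0.9 -13.   -4. ] M [-2.53  0.38 -0.17] 23.5 [ 0.59 -2.55] 19.16
```

View pics/w4.png

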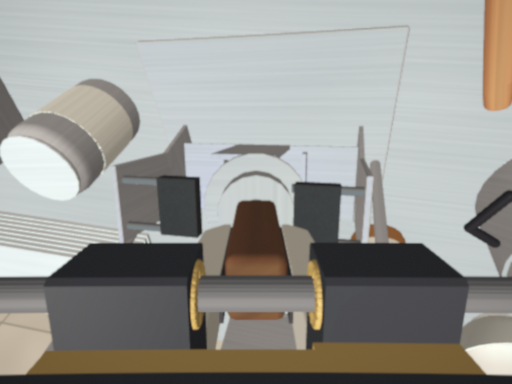

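The +y cheek has moved outward: the gap to its panel shrank from about 45 to 25 px. Now the other side.

```bash
python3 - <<'E'
from workcell import ctrl, read_camera
from h import *
yaw=np.radians(5); Ri=inf_axes(yaw); p0=np.array([.5365,-.292,.197])+.003*Ri[:,2]; o=p0-.168*Ri[:,2]
def go(th,v=.06):
    Rr=rock(Ri,np.radians(th)); ctrl.line_to(o+.168*Rr[:,2],tool_rot(Rr),v=v)
    st=ctrl.state(); f=np.array(st["contact_force"]); print(th,"F_inf",(Ri.T@f).round(1),"M",(Ri.T@np.array(st["ft_torque"])).round(2),round(st["opening"]*93,1),np.round(st["joint_positions"],2)[[4,5]],round(st["clock"],2))
go(6,.1);go(0,.1)
for th in(-4,-8,-11,-13): go(th)
wrist(ctrl,read_camera,"w5")
go(-6,.1);go(0,.1)
wrist(ctrl,read_camera,"w6")
E
python3 -c "
import cv2,numpy as np
a=[cv2.imread(f'pics/{n}.png')[130:250,100:420] for n in('w3','w5','w6')]
cv2.imwrite('pics/cmp.png',cv2.resize(np.vstack(a),None,fx=1.6,fy=1.6))"
```

```text
6 F_inf [ 4.5 -2.6 -1.4] M [-0.61 -1.12  0.14] 23.8 [ 0.77 -2.73] 19.57
0 F_inf [ 4.6 -2.8 -4.1] M [-0.84 -1.35  0.09] 23.8 [ 0.92 -2.83] 19.89
-4 F_inf [6.9 4.9 4.9] M [ 1.55 -1.35 -0.1 ] 23.4 [ 1.02 -2.87] 20.23
-8 F_inf [ 5.8  7.1 10.7] M [ 2.46 -1.04 -0.19] 24.2 [ 1.11 -2.9 ] 20.57
-11 F_inf [ 5.7  9.7 17. ] M [ 3.53 -0.81 -0.15] 23.8 [ 1.18 -2.92] 20.88
-13 F_inf [ 4.9 10.1 19. ] M [ 3.87 -0.71 -0.25] 23.8 [ 1.23 -2.93] 21.12
-6 F_inf [5.7 3.2 1.2] M [ 1.09 -1.35 -0.27] 23.9 [ 1.06 -2.89] 21.53
0 F_inf [5.  1.9 0.5] M [ 0.72 -1.37 -0.1 ] 23.9 [ 0.92 -2.83] 21.86
```

View pics/cmp.png

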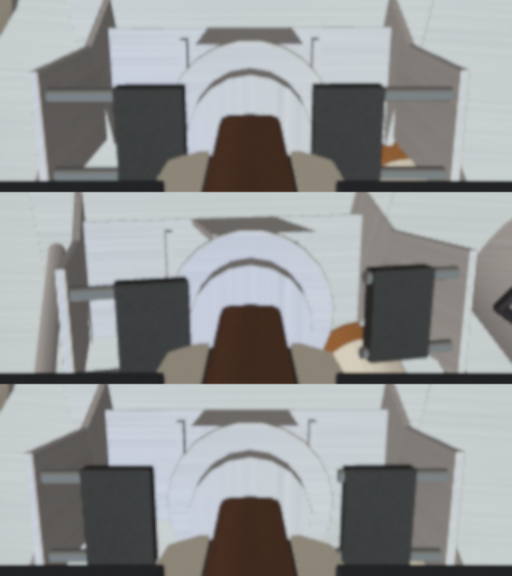

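Both cheeks have moved out, by about 12–13 mm judging from the pixels (cheek width 30 mm ≈ 71 px). That's only slightly over the 11 mm needed, so I'll rock once more, a bit further, for margin.

```bash
python3 - <<'E'
from workcell import ctrl, read_camera
from h import *
yaw=np.radians(5); Ri=inf_axes(yaw); p0=np.array([.5365,-.292,.197])+.003*Ri[:,2]; o=p0-.168*Ri[:,2]
def go(th,v=.08):
    Rr=rock(Ri,np.radians(th)); ctrl.line_to(o+.168*Rr[:,2],tool_rot(Rr),v=v)
    st=ctrl.state(); f=np.array(st["contact_force"]); print(th,"F_inf",(Ri.T@f).round(1),"M",(Ri.T@np.array(st["ft_torque"])).round(2),round(st["opening"]*93,1),np.round(st["joint_positions"],2)[[4,5]],round(st["clock"],2))
for th in (8,13,16,8,0,-8,-13,-16,-8,0): go(th)
wrist(ctrl,read_camera,"w7")
E
python3 -c "
import cv2,numpy as np
a=[cv2.imread(f'pics/{n}.png')[130:250,100:420] for n in('w6','w7')]
cv2.imwrite('pics/cmp2.png',cv2.resize(np.vstack(a),None,fx=2,fy=2))"
```

```text
8 F_inf [5.3 1.9 0.9] M [ 0.71 -1.36  0.11] 23.8 [ 0.72 -2.69] 22.35
13 F_inf [ 3.1 -5.6 -0.2] M [-1.1  -0.51  0.04] 24.2 [ 0.6  -2.55] 22.68
16 F_inf [ 0.4 -9.6  1.3] M [-2.14  0.09  0.07] 23.9 [ 0.52 -2.43] 22.94
8 F_inf [ 6.3 -3.4 -2.2] M [-0.39 -1.64  0.23] 23.8 [ 0.72 -2.69] 23.38
0 F_inf [ 6.8 -0.1 -1.5] M [ 0.03 -1.75 -0.02] 23.9 [ 0.92 -2.83] 23.82
-8 F_inf [8.  2.3 3.9] M [ 0.69 -1.7  -0.28] 23.7 [ 1.11 -2.9 ] 24.27
-13 F_inf [ 7.8  7.9 13.9] M [ 3.04 -1.4  -0.36] 23.8 [ 1.23 -2.93] 24.6
-16 F_inf [ 6.4  8.3 18.2] M [ 3.98 -1.19 -0.51] 23.7 [ 1.3  -2.94] 24.86
-8 F_inf [6.1 1.1 2.4] M [ 0.45 -1.51 -0.34] 23.6 [ 1.11 -2.9 ] 25.3
0 F_inf [6.7 2.  1.6] M [ 0.5  -1.52 -0.1 ] 24.0 [ 0.92 -2.83] 25.74
```

View pics/cmp2.png

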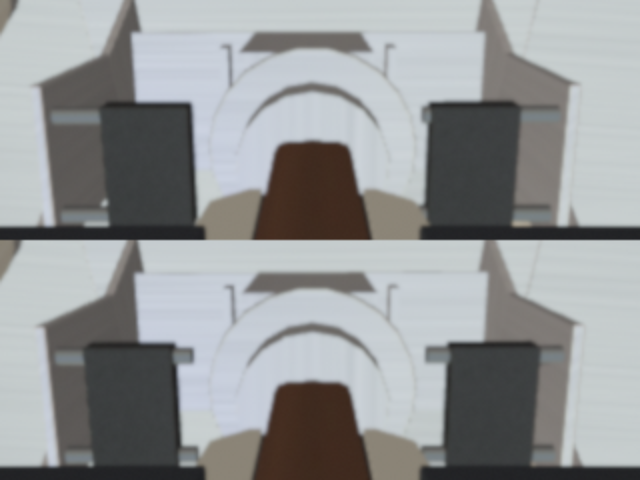

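Both cheeks are now well clear of the flange's circle. I'll draw the infuser out along its slant.

```bash
python3 - <<'E'
from workcell import ctrl, read_camera
from h import *
t=dict(np.load("top1.npz"))
f=lambda x,y:(150+(x+.5)/3.2-.5,130+(y+.5)/3.2-.5)
r=onplane(t,[f(280,167),f(399,167),f(339,103),f(339,230)],.085); print("pot rim",r.round(4).tolist())
yaw=np.radians(5); Ri=inf_axes(yaw); R=tool_rot(Ri); p0=np.array([.5365,-.292,.197])+.003*Ri[:,2]
ctrl.close_gripper(58)
h=ctrl.line_to(p0+.03*Ri[:,2],R,v=.06,contact_N=18)
st=ctrl.state(); print(h,st["tcp_pos"],(Ri.T@np.array(st["contact_force"])).round(1),st["ft_torque"],st["opening"]*93)
if not h:
    h=ctrl.line_to(p0+.17*Ri[:,2],R,v=.12,contact_N=18)
    st=ctrl.state(); print(h,st["tcp_pos"],(Ri.T@np.array(st["contact_force"])).round(1),st["ft_torque"],st["opening"]*93,st["clock"])
wrist(ctrl,read_camera,"w8"); 
d=read_camera("side"); cv2.imwrite("pics/side2.png",cv2.resize(d["color"][80:280,170:400],None,fx=3,fy=3))
E
```

```text
pot rim [[0.6228, 0.0608, 0.085], [0.626, -0.0771, 0.085], [0.6997, -0.0059, 0.085], [0.5509, -0.0092, 0.085]]
False [ 0.52199939 -0.29306203  0.22652975] [5.1 1.5 1.7] [ 0.46612197 -1.52545148  0.08095289] 24.00230458687832
False [ 0.45804085 -0.29852468  0.34995777] [-1.1  0.5 -2.9] [-0.00503192  0.36024602  0.0208984 ] 23.721858092609157 27.975
```

View pics/w8.png

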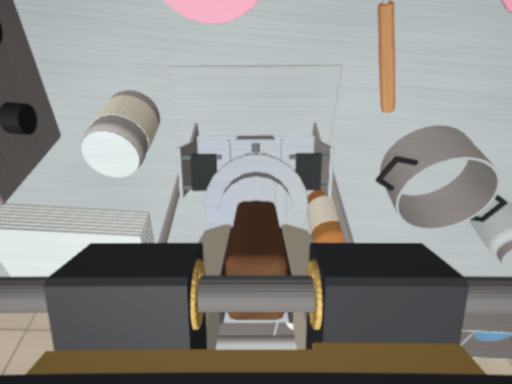

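View pics/side2.png

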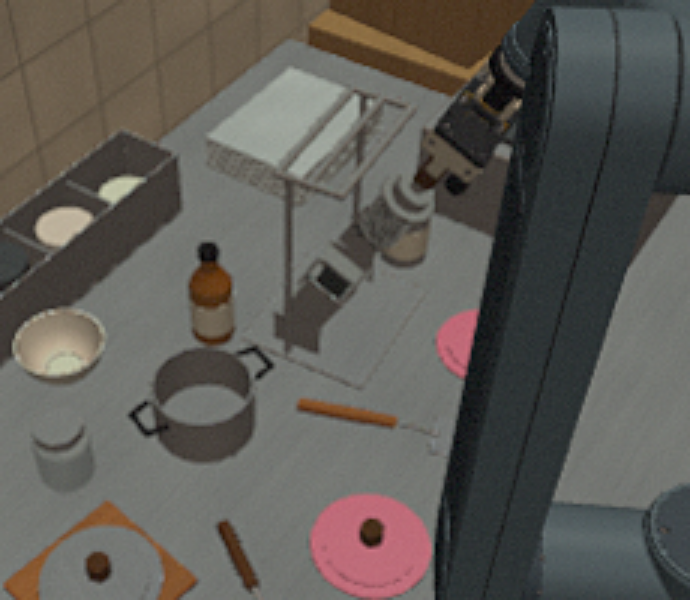

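The infuser is out (about 0.3 kg felt) and symmetric in the gripper. I'll back away from the rack, turn it upright and carry it over the pot.

```bash
python3 - <<'E'
from workcell import ctrl, read_camera
from h import *
yaw=np.radians(5); Ri=inf_axes(yaw); R=tool_rot(Ri); U=down(np.radians(95))
print(ctrl.ik([.42,-.12,.36],U),ctrl.ik([.627,-.008,.33],U))
ctrl.line_to([.37,-.285,.385],R,v=.25)
ctrl.movep([.42,-.12,.36],U)
ctrl.line_to([.627,-.008,.33],U,v=.2)
st=ctrl.state(); print(st["contact_force"],st["ft_torque"],st["opening"]*93,st["clock"],st["tcp_pos"])
wrist(ctrl,read_camera,"w9")
for n in("side","top"):
    d=read_camera(n); np.savez(n+"3.npz",**d); cv2.imwrite(f"pics/{n}3.png",cv2.resize(d["color"][80:280,170:400],None,fx=3,fy=3))
E
```

```text
[-5.34760948e-01 -8.51869531e-03  1.55826849e+00 -4.44089210e-16
  1.59184286e+00 -2.19282374e+00] [-1.90391290e-01  3.62630613e-01  1.17604083e+00 -4.44089210e-16
  1.60292121e+00 -1.84845408e+00]
[ 0.18320167 -0.10725878 -3.00380388] [ 0.10901579 -0.13514944 -0.02513811] 23.830524676407443 30.7917 [ 0.62648783 -0.00874637  0.33034019]
```

View pics/w9.png

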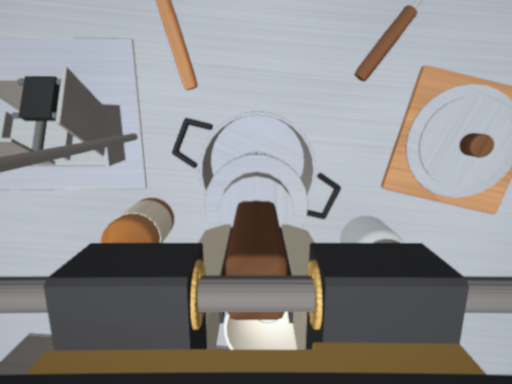

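View pics/side3.png

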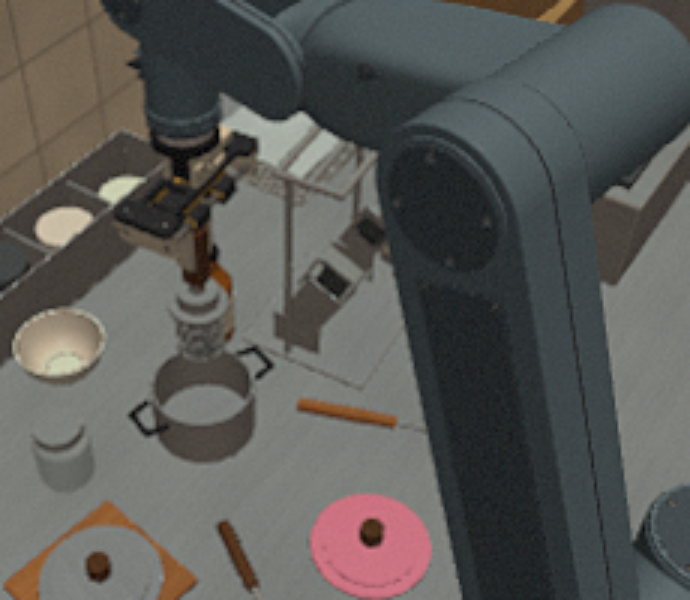

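```bash
python3 - <<'E'
from h import *
d=dict(np.load("w9.npz")); T=d["tool_from_camera"]
print(proj(d,[[0,-.038,.088],[.038,0,.088],[-.038,0,.088],[0,0,.088],[0,-.026,.068],[0,-.014,.052]],T).round(1).tolist())
uv=np.array([(256,155),(256,160),(256,165),(256,170),(256,176),(230,175),(282,175),(214,190),(298,190),(256,195)]); print(pts(d,uv,T).round(4).tolist())
# lid & board via top3
print(onplane(d,[(203,160),(313,160),(258,110)],.085).round(4))
E
python3 -c "
import cv2
i=cv2.imread('pics/w9.png'); cv2.imwrite('pics/w9c.png',cv2.resize(i[95:275,185:330],None,fx=3.3,fy=3.3,interpolation=2))"
```

```text
[[255.0, 152.2], [307.4, 204.5], [202.8, 204.6], [255.1, 204.5], [255.0, 174.6], [254.9, 198.8]]
[[0.0007, -0.0358, 0.0901], [0.0007, -0.0323, 0.0893], [0.0007, -0.0288, 0.0893], [0.0007, -0.0252, 0.089], [0.0007, -0.0248, 0.0691], [-0.0178, -0.0218, 0.0882], [0.0193, -0.0215, 0.0898], [-0.0296, -0.0107, 0.0888], [0.031, -0.0105, 0.0892], [0.0007, -0.0121, 0.0686]]
[[ 0.6226 -0.0711  0.085 ]
 [ 0.6116  0.058   0.085 ]
 [ 0.5603 -0.0115  0.085 ]]
```

View pics/w9c.png

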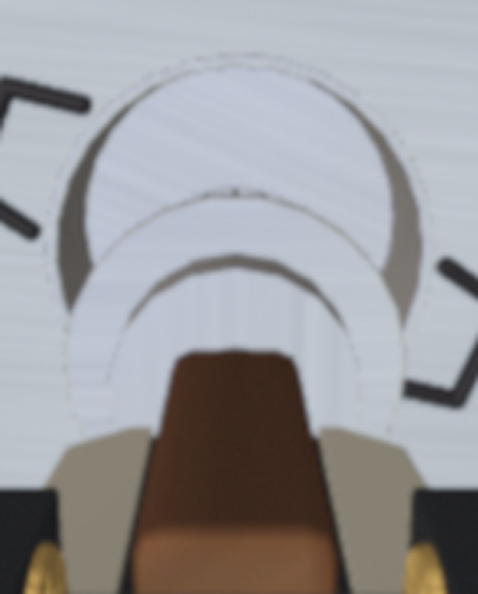

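View pics/top3.png

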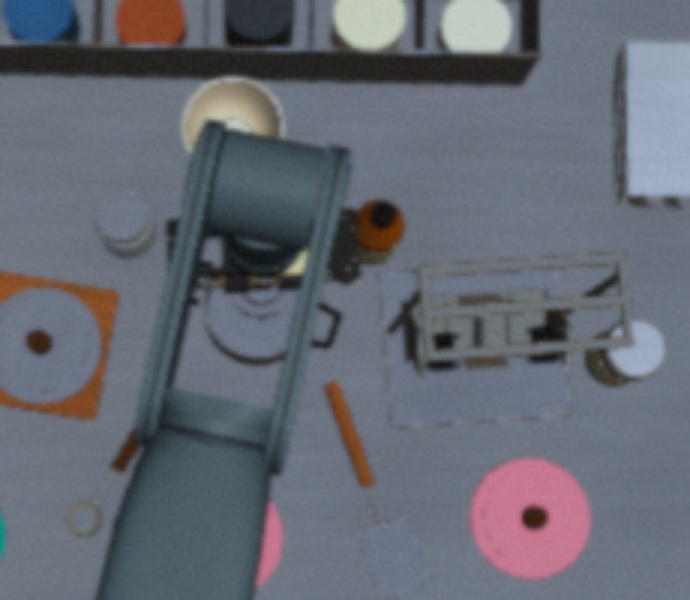

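The flange plane reads 0.089 m along the tool, the same all the way round (0.088 expected), so the infuser is square in the gripper. The pot centre is about (0.628, -0.008). Lowering it gently.

```bash
python3 - <<'E'
from workcell import ctrl, read_camera
from h import *
U=down(np.radians(95))
ctrl.line_to([.628,-.008,.195],U,v=.12)
st=ctrl.state(); print(st["contact_force"],st["tcp_pos"])
h=ctrl.line_to([.628,-.008,.165],U,v=.02,contact_N=2)
st=ctrl.state(); print(h,st["contact_force"],st["tcp_pos"],st["ft_torque"],st["clock"])
E
```

```text
[-0.24409461  0.4793735  -1.73335212] [ 0.62856069 -0.00811217  0.19598601]
True [-0.20285246  0.58775843  3.77667727] [ 0.62800485 -0.00798456  0.17428896] [0.05389686 0.04576108 0.02339172] 33.2167
```

Contact came at TCP z 0.174, exactly the height for the pot floor. I'll release, back straight up and check.

```bash
python3 - <<'E'
from workcell import ctrl, read_camera
from h import *
U=down(np.radians(95))
ctrl.ungrasp()
p=np.array(ctrl.state()["tcp_pos"])
h=ctrl.line_to([p[0],p[1],.34],U,v=.12,contact_N=8); print(h)
wrist(ctrl,read_camera,"w10")
ctrl.line_to([.40,-.05,.42],U,v=.25)
for n in("side","top"):
    d=read_camera(n); np.savez(n+"4.npz",**d); cv2.imwrite(f"pics/{n}4.png",cv2.resize(d["color"][110:310,130:390],None,fx=3,fy=3))
wrist(ctrl,read_camera,"w11")
print(ctrl.state()["clock"])
E
```

```text
False
37.2667
```

View pics/w10.png

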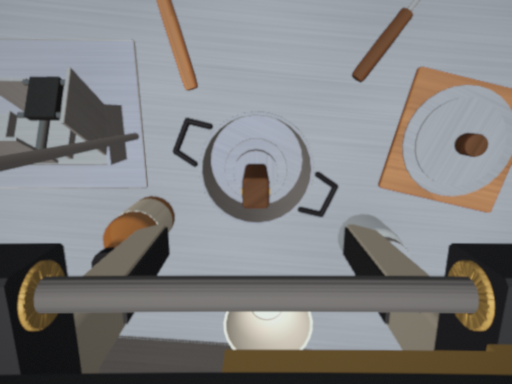

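View pics/side4.png

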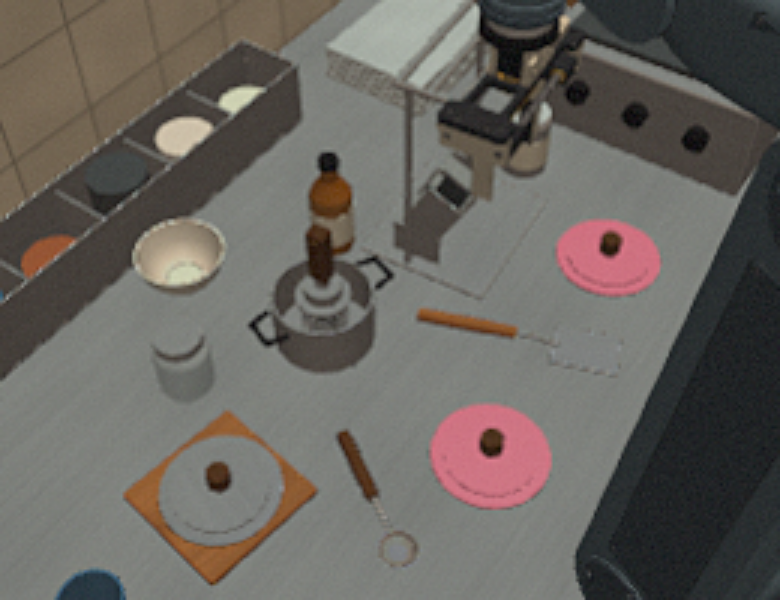

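View pics/top4.png

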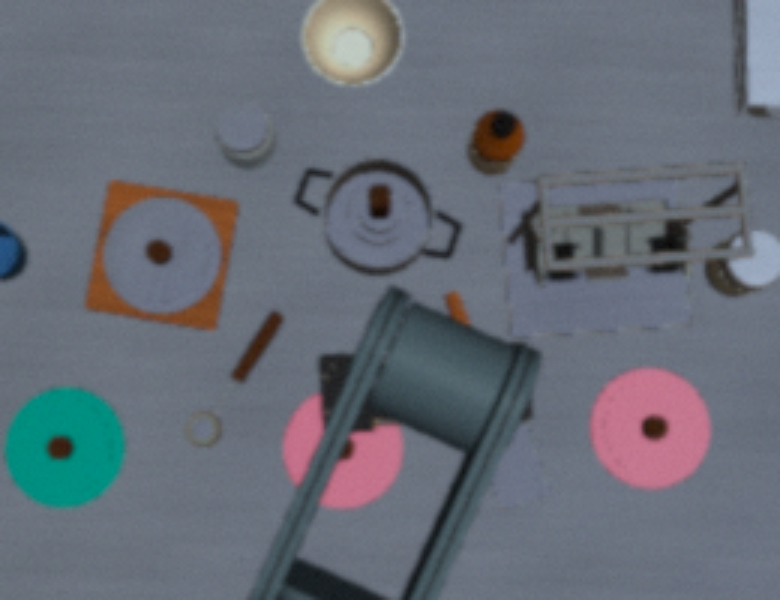

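The lid centre (162,254) matches the board's centre (162,255) in the top crop. The infuser stands in the pot with its handle up, and the bystanders look unmoved. One numeric check of upright before handing in.

```bash
python3 - <<'E'
from workcell import ctrl, order
from h import *
s=dict(np.load("side4.npz"));t=dict(np.load("top4.npz"))
c=s["color"].astype(int); m=(c[...,2]-c[...,0]>18); 
m[:, :228]=0; m[:,242:]=0; m[:180]=0; m[208:]=0
v,u=np.nonzero(m); print("seen side cols/rows",u.min(),u.max(),v.min(),v.max(),"top-row col",u[v<v.min()+4].mean(),"low-row col",u[v>v.max()-4].mean())
print("pred upright end/low", proj(s,[[.628,-.008,.205],[.628,-.008,.12]]).round(1).tolist())
c=t["color"].astype(int); m=(c[...,2]-c[...,0]>18); k=np.zeros_like(m);k[165:188,245:268]=m[165:188,245:268]
v,u=np.nonzero(k); print("seen top",u.min(),u.max(),v.min(),v.max(),"pred",proj(t,[[.628,-.008,.205],[.628,-.008,.12]]).round(1).tolist())
P=pts(t,np.c_[u,v]); q=P[:,2]>.19; print("handle end xyz",np.median(P[q],0))
a=dict(np.load("top0.npz"))["color"].astype(int); df=np.abs(a-t["color"]).sum(2)>120
n,l,st,ce=cv2.connectedComponentsWithStats(df.astype(np.uint8)); print([ (x[:5].tolist()) for x in st[1:] if x[4]>15])
order.sign_off()
E
```

```text
seen side cols/rows 232 241 180 204 top-row col 237.5 low-row col 236.5
pred upright end/low [[235.6, 186.9], [236.8, 201.9]]
seen top 254 259 172 180 pred [[256.1, 175.4], [255.8, 179.4]]
handle end xyz [ 0.62589777 -0.00779598  0.20556041]
[[239, 163, 35, 18, 140], [253, 171, 7, 5, 27], [165, 176, 38, 38, 1066], [321, 187, 7, 9, 38], [342, 189, 5, 6, 25], [241, 193, 27, 8, 45], [333, 198, 14, 14, 122], [252, 206, 30, 19, 249], [136, 220, 174, 164, 4496], [286, 226, 8, 16, 39], [303, 243, 4, 7, 17], [280, 255, 17, 35, 62], [229, 286, 44, 25, 718], [261, 290, 230, 94, 6554], [230, 308, 30, 15, 148], [244, 327, 14, 8, 46], [230, 329, 14, 34, 197], [471, 330, 15, 3, 18], [429, 332, 35, 4, 42], [252, 337, 13, 16, 133], [411, 339, 12, 9, 68], [425, 345, 5, 6, 17], [269, 355, 13, 20, 114]]
the job is handed in; nothing more can be done
```

The job is done and handed in at about 37 s of the 69 s allowed; the sign-off reports no verdict.

- **Lid:** I lifted the steel lid off the pot by its knob and laid it knob up on the board. Its centre is within about 1 mm of the board's centre in the last top view.
- **Rocking:** I gripped the infuser only by its handle, from the slanted side under the rack. The first ±13° rock moved the cheeks only about 12–13 mm by the picture, so I rocked again to ±16°. After that both cheeks were well clear of the flange.
- **Drawing out and placing:** It came out along the slant without catching. I set it down in the pot, stopping at TCP height 0.174 m, the height expected for the pot floor, with under 4 N shown, then let go.

**Last checks:**
- **Upright:** the handle's end measured (0.626, -0.008, 0.206) against the predicted (0.628, -0.008, 0.205), so the infuser stands upright near the pot's middle.
- **Robot clear:** the gripper was clear of everything.
- **Bystanders:** they looked unmoved in the last views. The picture difference also shows the arm's own movement, and the arm hid part of the counter, including part of the spatula in the top view.
- **Disagreement:** the side-view test of the handle was inconclusive, because its colour mask also caught part of the bottle behind. I relied on the top view and its depth reading instead.

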